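# Put the microscope objectives away in their cups

### The arm

A 7-joint arm with a two-finger parallel gripper is mounted at the origin on the work surface. World frame = base frame: x ahead of the robot, y to its left, z up, the work surface at z = 0. Lengths are in m, angles in rad, forces in N, time in s.
With the tool pointing down it reaches from about 0.425 to 0.95 m from the base axis. Payload 16.7 kg.
Tool frame: the origin (TCP) lies at the very end of the fingers, on their centre line; the grasp point (between the pads) lies 19 mm behind it (bot.pinch_z is the distance from the TCP to the grasp point, in m); z points along the fingers, y is the direction in which the jaws open and shut (so a half turn about z gives the same grasp; the last joint's range is limited). The gripper opens to 94 mm and grips with 3 to 60 N. Pads are 16 mm wide; open, the fingers measure 119 mm over their backs; the gripper's body (75 mm by 177 mm) begins 78 mm behind the grasp point.
Start: joints at [1.101, 0.426, 0.074, 1.606, -0.034, 1.111, -0.067], TCP at [0.213, -0.641, 0.205] pointing down, gripper open.
Joint ranges: [-2.85, 2.85], [-0.5, 2.14], [-1.23, 1.37], [0.21, 2.46], [-1.02, 4.16], [0.16, 2.05], [-2.73, 2.73]. Speed limits (rad/s): [1.89, 1.89, 2.39, 2.39, 3.01, 3.01, 3.01].

### API

Orientations are given as a rotation vector (axis times angle).
In Python, from bench import state, read_camera, get_calibration, job, bot gives the robot as it stands.
- The arm moves only by the tool apply_moves, never from a script. Its argument "deltas" is a list of rows, each a list of 7 numbers: the opening in per cent of the stroke, from 0 (shut) to 100 (fully open), then the shift along the tool's x, y, z in cm, then the turn, a rotation vector about the tool's x, y, z in rad. In form: [[hand, x, y, z, rx, ry, rz], ...]. A call has 1 to 5 rows; each row is the pose to reach, as a shift and turn from the pose measured when the call began, along the tool's axes at that moment; what a row does not reach only later rows make up. A row lasts 1/12 s, in which the tool goes at most 41.7 mm and 7.16 degrees, less where a joint would pass 70% of its speed; a pose out of reach is approached as far as the arm can. A call with a gripper value outside its range is refused whole. The fingers move at their own pace and stop on an object; the grip force is fixed at half the most. Time passes only in rows, so rows that repeat a pose let the fingers close. It gives the time, the measured TCP pose, the force and the opening at its end, in the units of the state.
- state(): the state, without advancing time (a new reading comes with each control period).
- read_camera(name): name is "side" or "top"; returns the picture (480x640x3 uint8, red, green, blue); there is no depth.
- get_calibration(name): a dict with "camera_matrix" (3x3 intrinsics, pixels), "k1" (the pictures are not rectified: a ray, as slopes to the right and down, at radius r is drawn at 1 + k1 r^2 times it, then the intrinsics apply), "camera_from_world" (4x4, takes a point from world to camera coordinates). Camera axes: x right, y up, looking along -z (the intrinsics and any distortion apply to the point x, -y, -z); pixel columns grow to the right and rows downward; lengths in m; the calibration is good to about 2 mm. A picture is of the moment at which its call begins. get_calibration takes no time and is no camera call.
- job.hand_in(): hands the job in, once; it reports no verdict.
The state is a dict: "time_s": time; "joint_positions": joint angles; "joint_velocities": joint speeds; "effort": joint torques, N m; "eef_pos": TCP position; "tcp_rot": TCP orientation; "ft_force": force on the tool from outside, world axes, zero at the start; "ft_torque": the same for the moment, N m; "opening": finger opening in m.
Only numpy, scipy, OpenCV 4.12 (cv2) and the standard library are available. Lean on these libraries where they do the work, as an engineer would, in place of code of your own. Each camera call takes 0.05 s, during which the arm holds its last target.

### The job

Put the four microscope objectives away, each standing upright, nose up, on the floor of the storage cup made for its width: the slimmest in the smallest cup, the next in the next, up to the widest in the largest cup. Carry them upright and set them down without dropping them or knocking them over, and leave the two eyepieces where they stand.

Things in the scene. Friction and masses are not known exactly. Their poses are not given: they have to be found in the camera images.
- objective_1: The smallest (slimmest, tallest) of the four microscope objectives: bare aluminium barrel with dark knurled rings near its foot, 22 mm in diameter up to 44 mm, then a steel cone narrowing to a flat nose with a small lens, 66 mm tall in all. Loose, stands upright, nose up, about 70 g. Origin: centre of its underside; z up through the nose; round, so its yaw means nothing. Grip the barrel 30 to 38 mm above its underside, so that the fingertips stay clear of the cup's rim.
- objective_2: The second smallest of the four microscope objectives: bare aluminium barrel with dark knurled rings near its foot, 33 mm in diameter up to 43 mm, then a steel cone narrowing to a flat nose with a small lens, 60 mm tall in all. Loose, stands upright, nose up, about 110 g. Origin: centre of its underside; z up through the nose; round, so its yaw means nothing. Grip the barrel 30 to 38 mm above its underside, so that the fingertips stay clear of the cup's rim.
- objective_3: The second largest of the four microscope objectives: bare aluminium barrel with dark knurled rings near its foot, 44 mm in diameter up to 42 mm, then a steel cone narrowing to a flat nose with a small lens, 54 mm tall in all. Loose, stands upright, nose up, about 170 g. Origin: centre of its underside; z up through the nose; round, so its yaw means nothing. Grip the barrel 30 to 38 mm above its underside, so that the fingertips stay clear of the cup's rim.
- objective_4: The largest (widest, shortest) of the four microscope objectives: bare aluminium barrel with dark knurled rings near its foot, 55 mm in diameter up to 42 mm, then a steel cone narrowing to a flat nose with a small lens, 48 mm tall in all. Loose, stands upright, nose up, about 250 g. Origin: centre of its underside; z up through the nose; round, so its yaw means nothing. Grip the barrel 30 to 38 mm above its underside, so that the fingertips stay clear of the cup's rim.
- cup_1: The smallest of the four storage cups: shallow round cup of pale turned wood, fixed to the bench, outside diameter 46 mm, inside 36 mm, wall 5 mm, rim 12 mm above the bench, inner floor 4 mm above the bench; open and empty. Made for the 22 mm objective, which stands in it with 7 mm play all round. Origin: centre of its underside, on the bench; z up.
- cup_2: The second smallest of the four storage cups: shallow round cup of pale turned wood, fixed to the bench, outside diameter 57 mm, inside 47 mm, wall 5 mm, rim 12 mm above the bench, inner floor 4 mm above the bench; open and empty. Made for the 33 mm objective, which stands in it with 7 mm play all round. Origin: centre of its underside, on the bench; z up.
- cup_3: The second largest of the four storage cups: shallow round cup of pale turned wood, fixed to the bench, outside diameter 68 mm, inside 58 mm, wall 5 mm, rim 12 mm above the bench, inner floor 4 mm above the bench; open and empty. Made for the 44 mm objective, which stands in it with 7 mm play all round. Origin: centre of its underside, on the bench; z up.
- cup_4: The largest of the four storage cups: shallow round cup of pale turned wood, fixed to the bench, outside diameter 79 mm, inside 69 mm, wall 5 mm, rim 12 mm above the bench, inner floor 4 mm above the bench; open and empty. Made for the 55 mm objective, which stands in it with 7 mm play all round. Origin: centre of its underside, on the bench; z up.
- eyepiece_1: A microscope eyepiece, not an objective: steel tube 30 mm in diameter, 32 mm tall, under a wider black head, 44 mm in diameter, with a rubber eyecup and a big lens on top, 58 mm tall in all. Loose, stands upright on the bench. Origin: centre of its underside; z up. To be left alone.
- eyepiece_2: A microscope eyepiece, not an objective: steel tube 30 mm in diameter, 32 mm tall, under a wider black head, 44 mm in diameter, with a rubber eyecup and a big lens on top, 58 mm tall in all. Loose, stands upright on the bench. Origin: centre of its underside; z up. To be left alone.

How it is judged:
By the outcome, as a careful person would: the job done as asked, in the order asked, and still so for the second after the job is handed in, with the robot touching nothing.
It also fails if it takes over 106 s, if anything falls off the work surface, if the arm or the gripper's body presses on something with over 40 N, if the wrist force passes 120 N, or if a joint passes its speed limit or range.

## Working session

There is one attempt and no reset: what is moved stays moved. The work goes in short steps, Python scripts to look and compute and a tool call to move; the robot and the scene stay as the last step left them, time stands still between calls to the robot, and variables do not carry over. Pictures are saved under pics/ and viewed, and the job is handed in when it is done.

Besides the shell and the picture viewer there is one more tool, called as a command line: name --pt "numbers of a row" for each row, then --argument value for the rest. apply_moves: Moves the arm, as the interface text tells. Its arguments: {"type":"object","properties":{"deltas":{"type":"array"}},"required":["deltas"]}

```bash
mkdir -p pics
python3 - <<'E'
from bench import state, read_camera, get_calibration, job, bot
import cv2,numpy as np
np.set_printoptions(precision=4,suppress=True)
for n in("side","top"):
    cv2.imwrite(f"pics/{n}0.png",read_camera(n)[...,::-1])
    print(n,get_calibration(n))
print(state()); print(bot.pinch_z)
E
```

```text
side {'camera_matrix': array([[444.8348,   0.    , 322.7729],
       [  0.    , 444.8348, 238.55  ],
       [  0.    ,   0.    ,   1.    ]]), 'k1': -0.07215856965401221, 'camera_from_world': array([[ 0.9997, -0.0153,  0.0163, -0.5112],
       [-0.0025,  0.648 ,  0.7617, -0.0321],
       [-0.0222, -0.7615,  0.6478, -0.693 ],
       [ 0.    ,  0.    ,  0.    ,  1.    ]])}
top {'camera_matrix': array([[592.4364,   0.    , 320.7405],
       [  0.    , 592.4364, 238.8118],
       [  0.    ,   0.    ,   1.    ]]), 'k1': -0.1700992738339493, 'camera_from_world': array([[ 0.0057, -1.    ,  0.0003, -0.0196],
       [ 0.9743,  0.0056,  0.2253, -0.5084],
       [-0.2253, -0.001 ,  0.9743, -0.9296],
       [ 0.    ,  0.    ,  0.    ,  1.    ]])}
{'time_s': 0.1, 'joint_positions': array([ 1.1005,  0.4267,  0.0739,  1.6065, -0.0341,  1.1108, -0.0671]), 'joint_velocities': array([-0.0005,  0.0004, -0.0005, -0.0006,  0.0003, -0.0001,  0.0002]), 'effort': array([  0.0105, -93.7463,   3.6781, -45.5035,  -0.0485,   0.0168,
         0.    ]), 'eef_pos': array([ 0.2127, -0.6402,  0.2049]), 'tcp_rot': array([-3.1002, -0.5015,  0.0004]), 'ft_force': array([ 1.0278,  0.4679, -0.479 ]), 'ft_torque': array([-0.0151,  0.0131, -0.0051]), 'opening': 0.09416427781359475}
0.0188
```

View pics/top0.png

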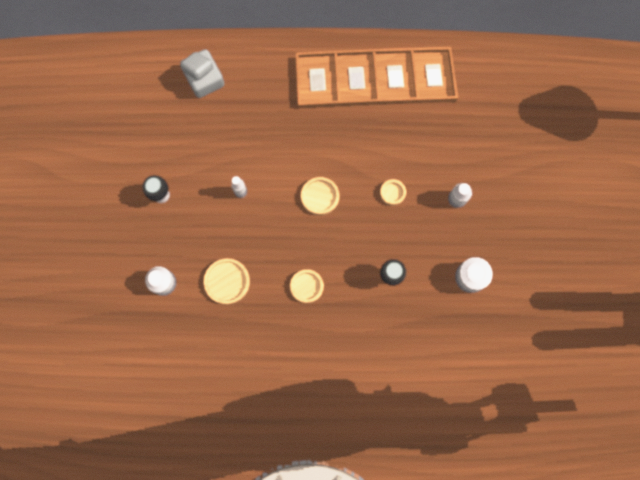

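View pics/side0.png

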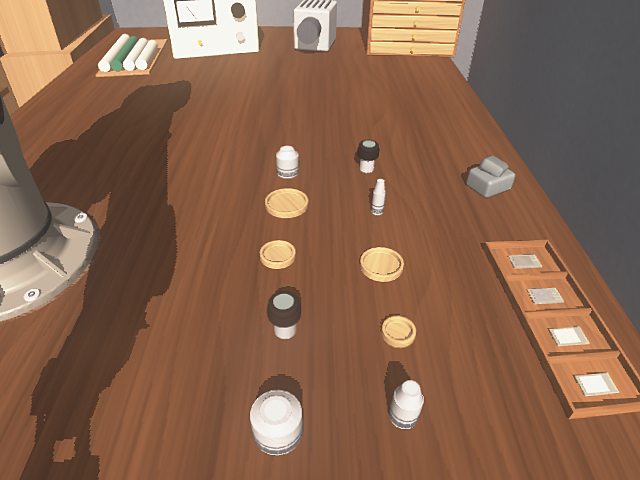

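```bash
cat > h.py <<'E'
import numpy as np,cv2
from scipy.optimize import minimize
from bench import state, read_camera, get_calibration
np.set_printoptions(precision=4,suppress=True)
CAL={n:get_calibration(n) for n in("side","top")}
def proj(n,P):
    c=CAL[n];P=np.atleast_2d(P);T=c["camera_from_world"]
    q=P@T[:3,:3].T+T[:3,3];q=q*[1,-1,-1]
    s=q[:,:2]/q[:,2:];s=s*(1+c["k1"]*(s**2).sum(1,keepdims=True))
    K=c["camera_matrix"];return np.c_[s[:,0]*K[0,0]+K[0,2],s[:,1]*K[1,1]+K[1,2]]
def ground(n,uv,z):
    from scipy.optimize import fsolve
    return fsolve(lambda p:proj(n,[p[0],p[1],z])[0]-uv,[.55,0.])
A=np.linspace(0,2*np.pi,40,endpoint=False)
def circ(x,y,z,r): return np.c_[x+r*np.cos(A),y+r*np.sin(A),0*A+z]
S=8
def mask(n,x,y,levels,box):
    # levels [(z,r)], union of hulls of consecutive levels; drawn at scale S in box
    m=np.zeros(((box[3]-box[1])*S,(box[2]-box[0])*S),np.uint8)
    for (z0,r0),(z1,r1) in zip(levels,levels[1:]):
        p=proj(n,np.r_[circ(x,y,z0,r0),circ(x,y,z1,r1)])
        p=((p+.5-[box[0],box[1]])*S-.5).astype(np.float32)
        cv2.fillConvexPoly(m,cv2.convexHull(np.round(p*16).astype(np.int32)),1,shift=4)
    return cv2.resize(m.astype(np.float32),None,fx=1/S,fy=1/S,interpolation=cv2.INTER_AREA)
D={1:(.022,.044,.066),2:(.033,.043,.060),3:(.044,.042,.054),4:(.055,.042,.048)}
CD={1:.046,2:.057,3:.068,4:.079}
def olev(k,nr,z0=0): d,h,t=D[k];return [(z0,d/2),(z0+h,d/2),(z0+t,nr)]
def clev(k): return [(0,CD[k]/2),(.012,CD[k]/2)]
def seg(img,kind):
    hsv=cv2.cvtColor(img,cv2.COLOR_RGB2HSV);h,s,v=[hsv[...,i].astype(int) for i in range(3)]
    if kind=="cup": return ((h>12)&(h<35)&(s>60)&(v>150)).astype(np.float32)
    return ((s<70)&(v>70)).astype(np.float32)
def fit(n,img,kind,k,guess,z0=0,pad=14):
    lev=lambda nr: clev(k) if kind=="cup" else olev(k,nr,z0)
    p=proj(n,np.r_[circ(*guess,0,lev(.01)[0][1]),circ(*guess,lev(.01)[-1][0],.02)])
    lo=np.floor(p.min(0)-pad).astype(int);hi=np.ceil(p.max(0)+pad).astype(int)
    lo=np.maximum(lo,0);hi=np.minimum(hi,[640,480]);box=(*lo,*hi)
    sg=seg(img,kind)[lo[1]:hi[1],lo[0]:hi[0]]
    if kind=="cup": sg=cv2.morphologyEx(sg,cv2.MORPH_CLOSE,np.ones((5,5)))
    def cost(q):
        m=mask(n,q[0]/1e3,q[1]/1e3,lev(max(q[2],2)/1e3),box);return np.abs(m-sg).sum()/m.sum()
    g=np.array([guess[0]*1e3,guess[1]*1e3,D[k][0]*250 if kind!="cup" else 5])
    best=None
    for d in((0,0),(4,4),(-4,4)):
        s0=g+[d[0],d[1],0]
        r=minimize(cost,s0,method="Nelder-Mead",options=dict(initial_simplex=s0+np.array([[0,0,0],[5,0,0],[0,5,0],[0,0,3]]),xatol=.05,fatol=1e-4))
        if best is None or r.fun<best.fun: best=r
    return best.x,best.fun
E
python3 - <<'E'
from h import *
im={n:cv2.imread(f"pics/{n}0.png")[...,::-1].copy() for n in("side","top")}
T={("obj",1):(238,188),("obj",2):(461,196),("obj",3):(160,281),("obj",4):(474,276),("cup",1):(392,192),("cup",2):(306,286),("cup",3):(320,195),("cup",4):(226,281)}
for (kd,k),uv in T.items():
    g=ground("top",uv,.012 if kd=="cup" else .03)
    for n in("top","side"):
        x,f=fit(n,im[n],kd,k,g);print(kd,k,n,g*1e3,x,round(f,3))
for nm,uv in(("e1",(154,185)),("e2",(394,271))): print(nm,ground("top",uv,.058))
for nm,uv in(("e1",(368,144)),("e2",(284,303))): print(nm,ground("side",uv,.058))
E
```

```text
obj 1 top [605.8777 129.3493] [609.6271 129.0823   6.7309] 0.07
obj 1 side [605.8777 129.3493] [611.1128 128.7      6.5494] 0.494
obj 2 top [ 593.9413 -263.6377] [ 598.3336 -263.2916   10.4854] 0.051
obj 2 side [ 593.9413 -263.6377] [ 600.0573 -262.7242    9.5865] 0.04
obj 3 top [439.346  257.9014] [441.3549 259.6946   9.1866] 0.053
obj 3 side [439.346  257.9014] [443.6109 259.5702  12.449 ] 0.045
obj 4 top [ 451.1699 -279.4187] [ 455.2099 -280.7088    9.9844] 0.035
obj 4 side [ 451.1699 -279.4187] [ 456.6885 -280.1555   13.0073] 0.022
cup 1 top [ 605.7028 -143.4152] [ 608.5776 -145.8382    6.2252] 0.059
cup 1 side [ 605.7028 -143.4152] [ 610.0329 -145.8376    4.9036] 0.055
cup 2 top [435.8569   8.1904] [437.1748   7.6889   5.1353] 0.09
cup 2 side [435.8569   8.1904] [439.4877   7.4397   5.6748] 0.053
cup 3 top [599.1512 -14.8776] [600.5567 -14.5249   4.7342] 0.057
cup 3 side [599.1512 -14.8776] [602.1723 -14.686    4.6417] 0.051
cup 4 top [443.4331 146.5713] [444.3572 147.2831   5.2126] 0.061
cup 4 side [443.4331 146.5713] [447.0005 146.4117   7.9237] 0.042
e1 [0.6024 0.2723]
e2 [ 0.4547 -0.138 ]
e1 [0.6041 0.2723]
e2 [ 0.4595 -0.1418]
```

apply_moves --pt "64 2.5 -2.4 0 0 0 0.065" --pt "64 5.3 -5.2 0 0 0 0.13" --pt "64 8.1 -8.0 0 0 0 0.195" --pt "64 10.9 -10.7 0 0 0 0.26" --pt "64 13.7 -13.4 0 0 0 0.321"

```text
time_s: 0.52
eef_pos: [0.3008, -0.468, 0.2047]
tcp_rot: [-3.14, 0.006, 0.001]
ft_force: [0.2, -0.9, 0.3]
opening: 0.0641
```

```bash
cat >> h.py <<'E'
from scipy.spatial.transform import Rotation as R
def go(x,y,z):
    s=state();Rm=R.from_rotvec(s["tcp_rot"]).as_matrix()
    Rt=np.diag([1.,-1,-1])
    print("t",s["time_s"],"pos",s["eef_pos"]*1e3,"open",s["opening"]*1e3,"F",s["ft_force"])
    print("delta cm",Rm.T@(np.array([x,y,z])-s["eef_pos"])*100,"rot",R.from_matrix(Rm.T@Rt).as_rotvec())
E
python3 -c "
from h import *
go(.6104,.1289,.12);print(state()['joint_positions'])"
```

```text
t 0.5167 pos [ 300.7658 -467.9513  204.6942] open 64.14447825380863 F [ 0.1916 -0.9062  0.2765]
delta cm [ 30.7451 -59.789    8.5317] rot [-0.0014  0.0008 -0.0038]
[ 0.8325  0.2346  0.0606  1.8766 -0.0168  1.0325 -0.6746]
```

apply_moves --pt "64 1.8 -3.5 0 0 0 0" --pt "64 3.6 -7.0 0 0 0 0" --pt "64 5.4 -10.5 0 0 0 0" --pt "64 7.2 -14.0 0 0 0 0" --pt "64 9.0 -17.5 0 0 0 0"

```text
time_s: 0.93
eef_pos: [0.3917, -0.2914, 0.2048]
tcp_rot: [-3.14, 0.006, 0.001]
ft_force: [0.9, 0.0, 0.2]
opening: 0.0598
```

apply_moves --pt "64 1.8 -3.5 0 0 0 0" --pt "64 3.6 -7.0 0 0 0 0" --pt "64 5.4 -10.5 0 0 0 0" --pt "64 7.2 -14.0 0 0 0 0" --pt "64 9.0 -17.5 0 0 0 0"

```text
time_s: 1.35
eef_pos: [0.4827, -0.1149, 0.205]
tcp_rot: [-3.14, 0.006, 0.001]
ft_force: [1.1, -0.5, 0.1]
opening: 0.06
```

apply_moves --pt "64 1.8 -3.5 0 0 0 0" --pt "64 3.6 -7.0 0 0 0 0" --pt "64 5.4 -10.5 1 0 0 0" --pt "64 7.2 -14.0 2 0 0 0" --pt "64 9.0 -17.5 3 0 0 0"

```text
time_s: 1.77
eef_pos: [0.5739, 0.0616, 0.1748]
tcp_rot: [-3.14, 0.007, 0.001]
ft_force: [0.5, -1.1, -0.5]
opening: 0.0601
```

```bash
python3 -c "
from h import *
go(.6104,.1289,.10);print(state()['joint_positions'])"
```

```text
t 1.7667 pos [573.9119  61.6017 174.7727] open 60.14365850540568 F [ 0.5142 -1.0814 -0.4884]
delta cm [ 3.6252 -6.7358  7.4834] rot [-0.0012  0.0006 -0.0042]
[ 0.0631  0.3193 -0.3419  1.8429  0.1238  1.0005 -1.9048]
```

apply_moves --pt "64 1.4 -2.6 1.5 0 0 0" --pt "64 2.8 -5.2 3 0 0 0" --pt "64 3.6 -6.7 4.5 0 0 -0.004" --pt "64 3.62 -6.73 6 0 0 -0.004" --pt "64 3.62 -6.73 7.5 0 0 -0.004"

```text
time_s: 2.18
eef_pos: [0.6102, 0.1304, 0.0984]
tcp_rot: [-3.14, -0.003, 0.003]
ft_force: [0.3, -0.4, 0.4]
opening: 0.0597
```

Run:
```python
from h import *
go(.6104,.1289,.015)
v=np.hstack([read_camera(n)[...,::-1] for n in("side",)])
cv2.imwrite("pics/s1.png",v)
```

```text
t 2.1833 pos [610.1574 130.4151  98.408 ] open 59.68842943213628 F [ 0.3151 -0.3804  0.3856]
delta cm [0.0376 0.1651 8.3405] rot [-0.0016  0.0016  0.0019]
```

View pics/s1.png

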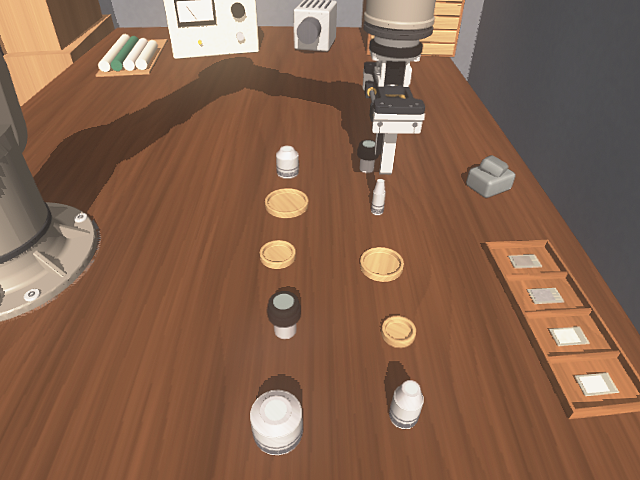

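apply_moves --pt "64 0.03 0.1 1.5 0 0 0" --pt "64 0.03 0.15 3 0 0 0" --pt "64 0.03 0.15 4.5 0 0 0" --pt "64 0.03 0.15 5.5 0 0 0" --pt "64 0.03 0.15 5.5 0 0 0"

```text
time_s: 2.65
eef_pos: [0.6074, 0.1271, 0.0388]
tcp_rot: [3.141, 0.001, -0.012]
ft_force: [-0.7, 0.6, -0.4]
opening: 0.0603
```

Run:
```python
from h import *
go(.6104,.1289,.015)
print(proj("side",[[.6104,.1289,.043],[.6104,.1289,.066]]))
a=read_camera("side")[130:260,300:460,::-1];b=read_camera("top")[130:260,160:320,::-1]
cv2.imwrite("pics/s2.png",cv2.resize(np.hstack([a,b]),None,fx=2.5,fy=2.5,interpolation=cv2.INTER_CUBIC))
```

```text
t 2.65 pos [607.404  127.1193  38.8062] open 60.31448289066192 F [-0.7357  0.5698 -0.3707]
delta cm [ 0.3185 -0.1784  2.3781] rot [0.0003 0.0079 0.0009]
[[378.6224 191.3285]
 [379.9052 180.2262]]
```

View pics/s2.png

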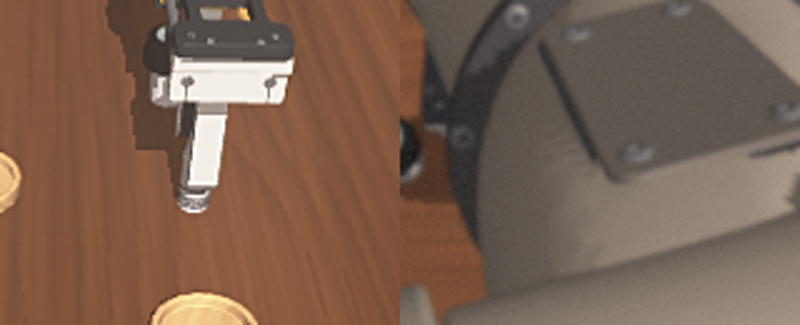

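apply_moves --pt "64 0.32 -0.18 0.4 0 0.008 0" --pt "64 0.32 -0.18 1.0 0 0.008 0" --pt "64 0.32 -0.18 1.6 0 0.008 0" --pt "64 0.32 -0.18 2.2 0 0.008 0" --pt "64 0.32 -0.18 2.4 0 0.008 0"

```text
time_s: 3.17
eef_pos: [0.6112, 0.1293, 0.0158]
tcp_rot: [-3.141, -0.002, -0.003]
ft_force: [-1.0, 0.2, -0.2]
opening: 0.0599
```

Run:
```python
from h import *
go(.6104,.1289,.015)
```

```text
t 3.1667 pos [611.1874 129.2759  15.7838] open 59.93937775953721 F [-1.0288  0.1962 -0.216 ]
delta cm [-0.0789  0.0375  0.0782] rot [-0.0001 -0.0017  0.0011]
```

apply_moves --pt "45 -0.08 0.04 0.08 0 0 0" --pt "33 -0.08 0.04 0.08 0 0 0" --pt "25 -0.08 0.04 0.08 0 0 0" --pt "15 -0.08 0.04 0.08 0 0 0" --pt "5 -0.08 0.04 0.08 0 0 0"

```text
time_s: 3.58
eef_pos: [0.6106, 0.1289, 0.0152]
tcp_rot: [-3.141, -0.002, -0.003]
ft_force: [-0.3, 0.1, 0.8]
opening: 0.03
```

apply_moves --pt "0 0 0 0 0 0 0" --pt "0 0 0 0 0 0 0" --pt "0 0 0 0 0 0 0"

```text
time_s: 3.83
eef_pos: [0.6107, 0.1289, 0.0154]
tcp_rot: [-3.141, -0.001, -0.004]
ft_force: [-0.4, -0.3, 2.1]
opening: 0.0214
```

Run:
```python
from h import *
go(.6104,.1289,.12)
```

```text
t 3.8333 pos [610.7454 128.8674  15.4354] open 21.368331566661148 F [-0.391  -0.299   2.0848]
delta cm [ -0.0096  -0.0058 -10.4565] rot [-0.0002 -0.0024  0.0009]
```

apply_moves --pt "0 0 0 -0.8 0 0 0" --pt "0 0 0 -2.5 0 0 0" --pt "0 0 0 -4.8 0 0 0" --pt "0 0 0 -7.0 0 0 0" --pt "0 0 0 -8.5 0 0 0"

```text
time_s: 4.25
eef_pos: [0.611, 0.1291, 0.103]
tcp_rot: [-3.141, -0.002, -0.006]
ft_force: [0.5, 0.1, -1.2]
opening: 0.021
```

Run:
```python
from h import *
go(.6093,-.1458,.10)
a=read_camera("side")[60:260,300:460,::-1]
cv2.imwrite("pics/s3.png",cv2.resize(a,None,fx=2.5,fy=2.5,interpolation=cv2.INTER_CUBIC))
```

```text
t 4.25 pos [611.0185 129.1146 102.9876] open 21.04366780822241 F [ 0.4985  0.0777 -1.2074]
delta cm [-0.202  27.4915  0.2785] rot [-0.0007 -0.004   0.0011]
```

View pics/s3.png

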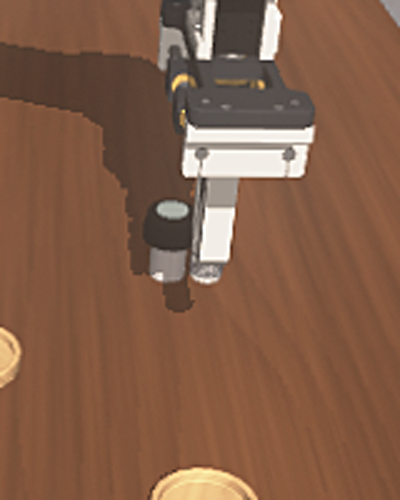

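Objective 1 is held: its foot shows below the finger, at about crop (205,270). Now I'll carry it to cup 1.

apply_moves --pt "0 0 1.0 0 0 0 0" --pt "0 -0.05 3.5 0 0 0 0" --pt "0 -0.1 6.5 0 0 0 0" --pt "0 -0.1 9.5 0 0 0 0" --pt "0 -0.1 12.5 0 0 0 0"

```text
time_s: 4.72
eef_pos: [0.6106, 0.0024, 0.1047]
tcp_rot: [-3.141, -0.002, -0.009]
ft_force: [1.3, 0.0, -0.8]
opening: 0.0213
```

apply_moves --pt "0 0 3.0 0 0 0 0" --pt "0 -0.1 6.0 0 0 0 0" --pt "0 -0.1 9.0 0 0 0 0" --pt "0 -0.1 12.0 0 0 0 0" --pt "0 -0.1 14.0 0 0 0 0"

```text
time_s: 5.13
eef_pos: [0.6085, -0.1419, 0.104]
tcp_rot: [-3.142, 0.003, -0.008]
ft_force: [0.1, -0.2, -1.1]
opening: 0.0211
```

Run:
```python
from h import *
go(.6093,-.1458,.05)
```

```text
t 5.1333 pos [ 608.5391 -141.9457  103.9772] open 21.06799966060776 F [ 0.1196 -0.2036 -1.0764]
delta cm [0.0505 0.3856 5.398 ] rot [-0.0001 -0.0049 -0.0017]
```

apply_moves --pt "0 0.05 0.38 1.0 0 -0.004 0" --pt "0 0.05 0.38 2.5 0 -0.004 0" --pt "0 0.05 0.38 4.0 0 -0.004 0" --pt "0 0.05 0.38 5.4 0 -0.004 0" --pt "0 0.05 0.38 5.4 0 -0.004 0"

```text
time_s: 5.55
eef_pos: [0.6072, -0.1451, 0.0465]
tcp_rot: [-3.14, 0.002, 0.006]
ft_force: [0.0, -0.3, -1.4]
opening: 0.021
```

Run:
```python
from h import *
go(.6093,-.1458,.024)
a=read_camera("side")[230:400,310:470,::-1]
cv2.imwrite("pics/s4.png",cv2.resize(a,None,fx=3,fy=3,interpolation=cv2.INTER_CUBIC))
```

```text
t 5.55 pos [ 607.2147 -145.1432   46.5365] open 21.00621830994017 F [ 0.0207 -0.2701 -1.4112]
delta cm [0.2169 0.068  2.2528] rot [-0.0011  0.0037 -0.0012]
```

View pics/s4.png

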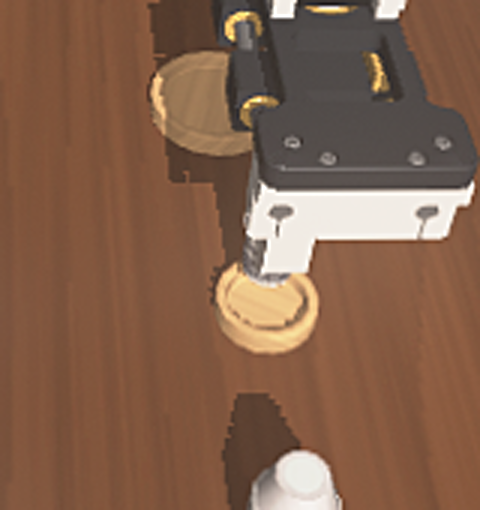

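apply_moves --pt "0 0.22 0.07 0.2 0 0.003 0" --pt "0 0.22 0.07 0.8 0 0.003 0" --pt "0 0.22 0.07 1.4 0 0.003 0" --pt "0 0.22 0.07 2.0 0 0.003 0" --pt "0 0.22 0.07 2.2 0 0.003 0"

```text
time_s: 6.02
eef_pos: [0.6097, -0.1457, 0.0251]
tcp_rot: [-3.141, 0.001, 0.0]
ft_force: [0.4, -0.1, -1.1]
opening: 0.0212
```

Run:
```python
from h import *
go(.6093,-.1458,.0197)
```

```text
t 6.0167 pos [ 609.7248 -145.731    25.1247] open 21.204745900977894 F [ 0.3822 -0.1055 -1.1395]
delta cm [-0.0424  0.0075  0.5425] rot [-0.001   0.0002 -0.0009]
```

apply_moves --pt "0 -0.04 0 0.2 0 0 0" --pt "0 -0.04 0 0.4 0 0 0" --pt "0 -0.04 0 0.5 0 0 0" --pt "0 -0.04 0 0.54 0 0 0" --pt "0 -0.04 0 0.54 0 0 0"

```text
time_s: 6.43
eef_pos: [0.6094, -0.1457, 0.0198]
tcp_rot: [-3.141, 0.002, 0.0]
ft_force: [0.2, 1.3, -0.3]
opening: 0.0218
```

Run:
```python
from h import *
go(.6093,-.1458,.0195)
```

```text
t 6.4333 pos [ 609.3775 -145.748    19.8021] open 21.802163323016636 F [ 0.2382  1.2525 -0.3483]
delta cm [-0.0077  0.0052  0.0302] rot [-0.001   0.0001 -0.001 ]
```

apply_moves --pt "0 0 0 0.03 0 0 0" --pt "0 0 0 0.04 0 0 0" --pt "0 0 0 0.04 0 0 0"

```text
time_s: 6.68
eef_pos: [0.6094, -0.1458, 0.0195]
tcp_rot: [-3.141, 0.002, -0.0]
ft_force: [-0.2, 0.7, -1.3]
opening: 0.0215
```

apply_moves --pt "26 0 0 0 0 0 0" --pt "30 0 0 0 0 0 0" --pt "36 0 0 0 0 0 0" --pt "45 0 0 0 0 0 0" --pt "50 0 0 0 0 0 0"

```text
time_s: 7.1
eef_pos: [0.6095, -0.1458, 0.0196]
tcp_rot: [-3.141, 0.002, -0.0]
ft_force: [0.1, 0.3, 0.7]
opening: 0.0439
```

apply_moves --pt "50 0 0 0 0 0 0" --pt "50 0 0 -1.0 0 0 0" --pt "50 0 0 -3 0 0 0" --pt "50 0 0 -6 0 0 0" --pt "50 0 0 -9 0 0 0"

```text
time_s: 7.52
eef_pos: [0.609, -0.1456, 0.1108]
tcp_rot: [-3.14, 0.001, 0.002]
ft_force: [0.8, -0.6, 0.1]
opening: 0.047
```

Run:
```python
from h import *
go(.5992,-.2630,.10)
a=read_camera("side")[230:450,310:470,::-1]
cv2.imwrite("pics/s5.png",cv2.resize(a,None,fx=2.5,fy=2.5,interpolation=cv2.INTER_CUBIC))
```

```text
t 7.5167 pos [ 608.9537 -145.6448  110.7954] open 46.95622031834361 F [ 0.7644 -0.64    0.0773]
delta cm [-0.9654 11.7377  1.0646] rot [-0.0014  0.001  -0.0008]
```

View pics/s5.png

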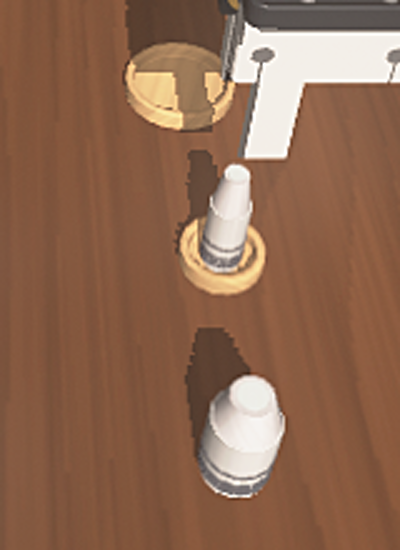

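Objective 1 stands upright in cup 1, centred on about crop (222,258). Next is objective 2.

apply_moves --pt "75 -0.2 2.0 0 0 0 0" --pt "75 -0.5 5.0 0 0 0 0" --pt "75 -0.8 8.0 0 0 0 0" --pt "75 -0.97 11.0 0.5 0 0 0" --pt "75 -0.97 11.74 1.5 0 0 0"

```text
time_s: 7.98
eef_pos: [0.6018, -0.2697, 0.1038]
tcp_rot: [3.138, -0.01, 0.013]
ft_force: [-0.3, -1.0, 0.1]
opening: 0.0702
```

Run:
```python
from h import *
go(.5992,-.2630,.015)
```

```text
t 7.9833 pos [ 601.8032 -269.6815  103.803 ] open 70.2204386224699 F [-0.2709 -0.9547  0.0921]
delta cm [-0.3395 -0.6964  8.8755] rot [ 0.0034 -0.0084 -0.0062]
```

apply_moves --pt "75 -0.3 -0.65 0.5 0.003 -0.008 -0.006" --pt "75 -0.33 -0.69 2.0 0.003 -0.008 -0.006" --pt "75 -0.33 -0.69 4.0 0.003 -0.008 -0.006" --pt "75 -0.33 -0.69 5.5 0.003 -0.008 -0.006" --pt "75 -0.33 -0.69 6.0 0.003 -0.008 -0.006"

```text
time_s: 8.4
eef_pos: [0.5981, -0.261, 0.0418]
tcp_rot: [-3.14, -0.002, 0.003]
ft_force: [-0.3, -0.1, 0.2]
opening: 0.0704
```

Run:
```python
from h import *
go(.5992,-.2630,.015)
a=read_camera("side")[230:450,310:510,::-1]
cv2.imwrite("pics/s6.png",cv2.resize(a,None,fx=2.5,fy=2.5,interpolation=cv2.INTER_CUBIC))
```

```text
t 8.4 pos [ 598.0799 -260.9967   41.7949] open 70.37758697378707 F [-0.2892 -0.1487  0.2448]
delta cm [0.1177 0.2037 2.679 ] rot [-0.0012  0.0022  0.0014]
```

View pics/s6.png

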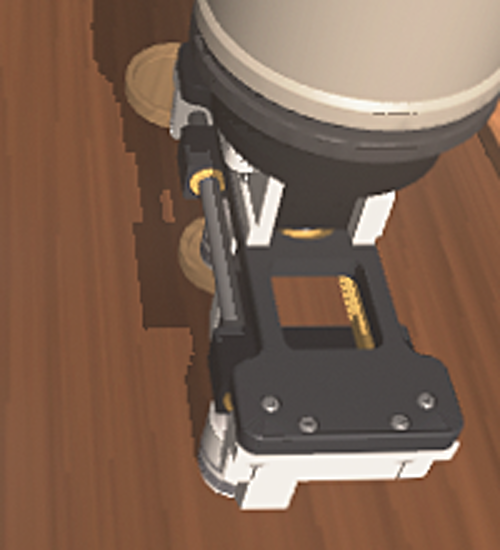

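apply_moves --pt "75 0.12 0.2 0.5 0 0.002 0" --pt "75 0.12 0.2 1.2 0 0.002 0" --pt "75 0.12 0.2 2.0 0 0.002 0" --pt "75 0.12 0.2 2.6 0 0.002 0" --pt "75 0.12 0.2 2.68 0 0.002 0"

```text
time_s: 8.87
eef_pos: [0.5987, -0.2629, 0.0139]
tcp_rot: [-3.14, -0.002, 0.002]
ft_force: [-1.2, -0.2, -1.2]
opening: 0.0704
```

apply_moves --pt "65 0 0 0 0 0 0" --pt "55 0 0 0 0 0 0" --pt "45 0 0 0 0 0 0" --pt "38 0 0 0 0 0 0" --pt "30 0 0 0 0 0 0"

```text
time_s: 9.28
eef_pos: [0.5989, -0.263, 0.0143]
tcp_rot: [-3.14, -0.002, 0.002]
ft_force: [0.6, 0.7, -0.3]
opening: 0.0407
```

apply_moves --pt "10 0 0 0 0 0 0" --pt "0 0 0 0 0 0 0" --pt "0 0 0 0 0 0 0" --pt "0 0 0 0 0 0 0"

```text
time_s: 9.62
eef_pos: [0.599, -0.2631, 0.0145]
tcp_rot: [-3.14, -0.002, 0.001]
ft_force: [-1.3, 2.2, 2.7]
opening: 0.0328
```

Run:
```python
from h import *
go(.5992,-.2630,.11)
```

```text
t 9.6167 pos [ 599.0275 -263.093    14.4953] open 32.7613668101487 F [-1.2875  2.2046  2.7295]
delta cm [ 0.0103 -0.0216 -9.5505] rot [-0.0013  0.0007  0.0013]
```

apply_moves --pt "0 0 0 -0.8 0 0 0" --pt "0 0 0 -2.5 0 0 0" --pt "0 0 0 -5 0 0 0" --pt "0 0 0 -7.5 0 0 0" --pt "0 0 0 -9.0 0 0 0"

```text
time_s: 10.03
eef_pos: [0.5998, -0.2634, 0.1075]
tcp_rot: [-3.141, -0.002, -0.002]
ft_force: [-0.1, -0.3, -0.8]
opening: 0.0325
```

Run:
```python
from h import *
go(.4383,.0076,.105)
```

```text
t 10.0333 pos [ 599.8133 -263.3598  107.4566] open 32.53664797070701 F [-0.1078 -0.301  -0.7708]
delta cm [-16.1165 -27.1168   0.2424] rot [-0.0006 -0.0012  0.0013]
```

apply_moves --pt "0 -0.6 -1.0 0 0 0 0" --pt "0 -1.8 -3.0 0 0 0 0" --pt "0 -3.2 -5.4 0 0 0 0" --pt "0 -4.7 -7.9 0 0 0 0" --pt "0 -6.2 -10.4 0 0 0 0"

```text
time_s: 10.45
eef_pos: [0.5358, -0.1577, 0.1066]
tcp_rot: [-3.141, -0.002, -0.0]
ft_force: [1.2, 1.9, -0.7]
opening: 0.0324
```

apply_moves --pt "0 -1.5 -2.5 0 0 0 0" --pt "0 -3.0 -5.0 0 0 0 0" --pt "0 -4.5 -7.5 0 0 0 0" --pt "0 -6.0 -10.0 0 0 0 0" --pt "0 -7.2 -12.0 0 0 0 0"

```text
time_s: 10.87
eef_pos: [0.4611, -0.0358, 0.1061]
tcp_rot: [-3.141, -0.004, 0.002]
ft_force: [1.7, 0.9, -1.0]
opening: 0.0327
```

Run:
```python
from h import *
go(.4383,.0076,.105);print(state()["joint_positions"])
```

```text
t 10.8667 pos [461.1392 -35.7957 106.0813] open 32.69571814285534 F [ 1.7227  0.9386 -1.0429]
delta cm [-2.2733 -4.345   0.1147] rot [-0.0009  0.0011  0.0024]
[ 0.2672  0.2308 -0.3674  2.1448  0.115   0.7852 -1.7413]
```

apply_moves --pt "0 -1.0 -2.0 0 0 0 0" --pt "0 -1.8 -3.4 0 0 0 0" --pt "0 -2.2 -4.2 0.3 0 0 0" --pt "0 -2.27 -4.34 1.2 0 0 0" --pt "0 -2.27 -4.34 2.2 0 0 0"

```text
time_s: 11.28
eef_pos: [0.4384, 0.0076, 0.0835]
tcp_rot: [-3.141, -0.005, 0.0]
ft_force: [0.6, 0.2, -0.6]
opening: 0.0327
```

Run:
```python
from h import *
go(.4383,.0076,.04)
```

```text
t 11.2833 pos [438.3934   7.576   83.4862] open 32.665224006583294 F [ 0.6303  0.1947 -0.5584]
delta cm [-0.0087  0.0008  4.3486] rot [-0.0007  0.0002  0.003 ]
```

apply_moves --pt "0 0 0 0.8 0 0 0" --pt "0 0 0 2 0 0 0" --pt "0 0 0 3.2 0 0 0" --pt "0 0 0 4.2 0 0 0" --pt "0 0 0 4.4 0 0 0"

```text
time_s: 11.7
eef_pos: [0.4373, 0.0069, 0.0372]
tcp_rot: [-3.141, -0.003, 0.005]
ft_force: [-0.0, 0.1, -1.3]
opening: 0.0323
```

Run:
```python
from h import *
go(.4383,.0076,.0225)
a=read_camera("side")[130:300,210:370,::-1]
cv2.imwrite("pics/s7.png",cv2.resize(a,None,fx=3,fy=3,interpolation=cv2.INTER_CUBIC))
```

```text
t 11.7 pos [437.3156   6.9196  37.2183] open 32.25738770535193 F [-0.0079  0.1285 -1.2577]
delta cm [ 0.1035 -0.0667  1.4715] rot [-0.0008  0.0033  0.0021]
```

View pics/s7.png

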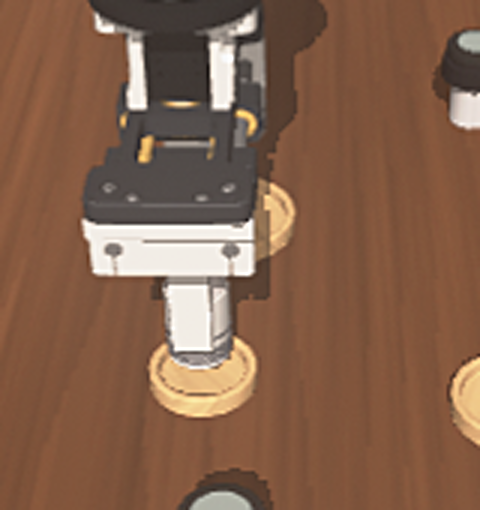

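Objective 2 is centred over cup 2, with its foot at about crop (200,355). I'll lower it.

apply_moves --pt "0 0.1 -0.07 0.4 0 0.003 0" --pt "0 0.1 -0.07 0.8 0 0.003 0" --pt "0 0.1 -0.07 1.2 0 0.003 0" --pt "0 0.1 -0.07 1.47 0 0.003 0" --pt "0 0.1 -0.07 1.47 0 0.003 0"

```text
time_s: 12.17
eef_pos: [0.4383, 0.0078, 0.0227]
tcp_rot: [-3.141, -0.004, 0.0]
ft_force: [-1.3, 1.2, -1.1]
opening: 0.0325
```

Run:
```python
from h import *
go(.4383,.0076,.0187)
```

```text
t 12.1667 pos [438.3303   7.8215  22.7172] open 32.49933839207214 F [-1.2765  1.2377 -1.0911]
delta cm [-0.003   0.0225  0.4017] rot [-0.0008  0.0003  0.0024]
```

apply_moves --pt "0 0 0 0.15 0 0 0" --pt "0 0 0 0.3 0 0 0" --pt "0 0 0 0.38 0 0 0" --pt "0 0 0 0.42 0 0 0" --pt "0 0 0 0.42 0 0 0"

```text
time_s: 12.58
eef_pos: [0.4383, 0.0078, 0.0185]
tcp_rot: [-3.141, -0.004, 0.001]
ft_force: [-0.5, 0.3, -2.3]
opening: 0.0322
```

apply_moves --pt "38 0 0 0 0 0 0" --pt "42 0 0 0 0 0 0" --pt "48 0 0 0 0 0 0" --pt "55 0 0 0 0 0 0" --pt "60 0 0 0 0 0 0"

```text
time_s: 13.0
eef_pos: [0.4384, 0.0078, 0.0186]
tcp_rot: [-3.141, -0.004, 0.0]
ft_force: [-0.5, 0.8, -0.3]
opening: 0.0545
```

apply_moves --pt "60 0 0 0 0 0 0" --pt "60 0 0 -1.0 0 0 0" --pt "60 0 0 -3 0 0 0" --pt "60 0 0 -6 0 0 0" --pt "60 0 0 -9 0 0 0"

```text
time_s: 13.42
eef_pos: [0.4376, 0.0081, 0.1099]
tcp_rot: [-3.14, -0.005, 0.003]
ft_force: [0.6, -0.0, -0.0]
opening: 0.0565
```

Run:
```python
from h import *
go(.4425,.2596,.105)
a=read_camera("side")[130:300,210:370,::-1]
cv2.imwrite("pics/s8.png",cv2.resize(a,None,fx=2.5,fy=2.5,interpolation=cv2.INTER_CUBIC))
```

```text
t 13.4167 pos [437.5848   8.0632 109.9062] open 56.52497288539608 F [ 0.6133 -0.0009 -0.0213]
delta cm [  0.5688 -25.1514   0.5238] rot [-0.0014  0.0018  0.003 ]
```

View pics/s8.png

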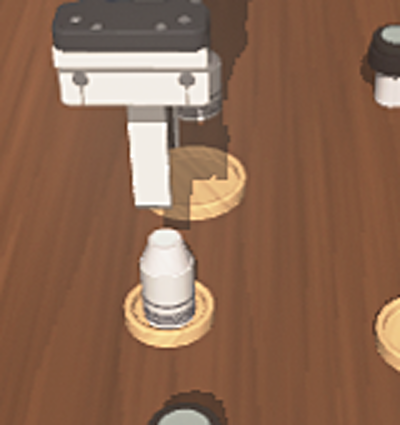

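Objective 2 stands in cup 2. Next is objective 3.

apply_moves --pt "85 0.1 -1.5 0 0 0 0" --pt "85 0.2 -4.5 0 0 0 0" --pt "85 0.3 -7.5 0 0 0 0" --pt "85 0.4 -10.5 0 0 0 0" --pt "85 0.4 -13.5 0 0 0 0"

```text
time_s: 13.88
eef_pos: [0.4441, 0.1447, 0.1163]
tcp_rot: [-3.14, -0.004, -0.009]
ft_force: [0.9, -0.2, 0.1]
opening: 0.0799
```

apply_moves --pt "85 0.1 -2.8 0 0 0 0" --pt "85 0.1 -5.5 0 0 0 0" --pt "85 0.1 -8.0 0 0 0 0" --pt "85 0.1 -9.8 0 0 0 0" --pt "85 0.1 -10.8 0 0 0 0"

```text
time_s: 14.3
eef_pos: [0.4444, 0.2552, 0.1172]
tcp_rot: [-3.139, -0.007, -0.01]
ft_force: [-0.4, -0.0, 0.1]
opening: 0.0799
```

Run:
```python
from h import *
go(.4425,.2596,.045);print(state()["joint_positions"])
```

```text
t 14.3 pos [444.4297 255.1714 117.1747] open 79.87062263873646 F [-0.4405 -0.0082  0.1003]
delta cm [-0.2356 -0.4265  7.2172] rot [-0.0024 -0.0062  0.0047]
[-0.1959  0.3077 -0.5276  2.0305  0.2077  0.8476 -2.4065]
```

apply_moves --pt "85 -0.2 -0.4 1.0 -0.002 -0.006 0.005" --pt "85 -0.23 -0.43 3.0 -0.002 -0.006 0.005" --pt "85 -0.23 -0.43 5.0 -0.002 -0.006 0.005" --pt "85 -0.23 -0.43 6.6 -0.002 -0.006 0.005" --pt "85 -0.23 -0.43 7.2 -0.002 -0.006 0.005"

```text
time_s: 14.72
eef_pos: [0.4414, 0.2578, 0.0428]
tcp_rot: [3.14, -0.002, -0.004]
ft_force: [-0.7, -0.7, -0.0]
opening: 0.0798
```

Run:
```python
from h import *
go(.4425,.2596,.015)
a=read_camera("side")[80:230,220:370,::-1]
cv2.imwrite("pics/s9.png",cv2.resize(a,None,fx=3,fy=3,interpolation=cv2.INTER_CUBIC))
```

```text
t 14.7167 pos [441.4262 257.8124  42.8376] open 79.81455016029564 F [-0.7096 -0.7135 -0.0233]
delta cm [ 0.1147 -0.1834  2.7832] rot [ 0.0016  0.0027 -0.0013]
```

View pics/s9.png

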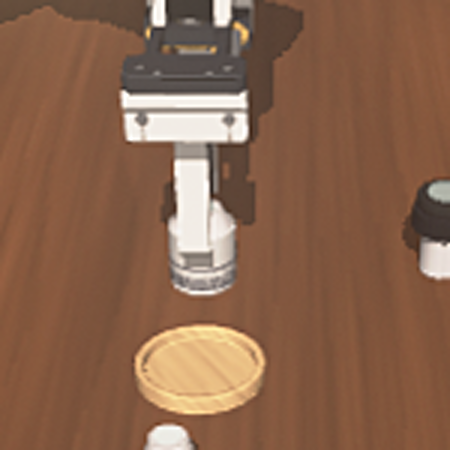

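Run:
```python
from h import *
p=proj("side",[[.4414,.2578-.05,.043],[.4414,.2578-.05,.1],[.4425,.2596,0],[.4425,.2596,.054],[.4425,.2596,.042]])
print((p-[220,80])*3)
```

```text
[[192.567  261.2603]
 [188.9639 179.2539]
 [200.6017 276.0257]
 [197.7579 205.0525]
 [198.4048 221.2887]]
```

apply_moves --pt "85 0.12 -0.18 0.5 0.002 0.003 0" --pt "85 0.12 -0.18 1.2 0.002 0.003 0" --pt "85 0.12 -0.18 2.0 0.002 0.003 0" --pt "85 0.12 -0.18 2.6 0.002 0.003 0" --pt "85 0.12 -0.18 2.75 0.002 0.003 0"

```text
time_s: 15.18
eef_pos: [0.4422, 0.2594, 0.0145]
tcp_rot: [3.142, -0.002, -0.001]
ft_force: [0.3, -0.8, -0.3]
opening: 0.0796
```

apply_moves --pt "76 0 0 0 0 0 0" --pt "66 0 0 0 0 0 0" --pt "56 0 0 0 0 0 0" --pt "49 0 0 0 0 0 0" --pt "40 0 0 0 0 0 0"

```text
time_s: 15.6
eef_pos: [0.4424, 0.2595, 0.0148]
tcp_rot: [-3.141, 0.002, 0.0]
ft_force: [0.6, -0.0, -0.4]
opening: 0.0501
```

apply_moves --pt "20 0 0 0 0 0 0" --pt "0 0 0 0 0 0 0" --pt "0 0 0 0 0 0 0" --pt "0 0 0 0 0 0 0"

```text
time_s: 15.93
eef_pos: [0.4425, 0.2595, 0.0149]
tcp_rot: [-3.141, 0.002, 0.0]
ft_force: [-0.6, -0.5, 3.0]
opening: 0.0434
```

Run:
```python
from h import *
go(.4425,.2596,.11)
```

```text
t 15.9333 pos [442.5104 259.5098  14.8998] open 43.35639708868009 F [-0.5773 -0.4576  2.9717]
delta cm [-0.0012 -0.0104 -9.51  ] rot [-0.0001  0.     -0.0013]
```

apply_moves --pt "0 0 0 -0.8 0 0 0" --pt "0 0 0 -2.5 0 0 0" --pt "0 0 0 -5 0 0 0" --pt "0 0 0 -7.5 0 0 0" --pt "0 0 0 -9.0 0 0 0"

```text
time_s: 16.35
eef_pos: [0.4428, 0.2601, 0.1076]
tcp_rot: [-3.14, 0.001, -0.002]
ft_force: [0.7, -0.1, -0.7]
opening: 0.0435
```

apply_moves --pt "0 0.5 1.0 0 0 0 0" --pt "0 1.7 3.0 0 0 0 0" --pt "0 3.1 5.4 0 0 0 0" --pt "0 4.6 7.9 0 0 0 0" --pt "0 6.1 10.4 0 0 0 0"

```text
time_s: 16.77
eef_pos: [0.5041, 0.155, 0.1082]
tcp_rot: [-3.14, 0.0, -0.003]
ft_force: [1.2, 1.2, -1.9]
opening: 0.0434
```

Run:
```python
from h import *
go(.6014,-.0146,.105)
```

```text
t 16.7667 pos [504.0521 155.0157 108.1624] open 43.42909764281443 F [ 1.2444  1.2046 -1.8846]
delta cm [ 9.7356 16.9612  0.3103] rot [-0.0013 -0.0017 -0.0001]
```

apply_moves --pt "0 1.5 2.6 0 0 0 0" --pt "0 3.0 5.2 0 0 0 0" --pt "0 4.5 7.8 0 0 0 0" --pt "0 5.9 10.2 0 0 0 0" --pt "0 7.1 12.4 0 0 0 0"

```text
time_s: 17.18
eef_pos: [0.5757, 0.0292, 0.1086]
tcp_rot: [-3.14, 0.001, -0.003]
ft_force: [-0.3, -0.1, -0.9]
opening: 0.0434
```

apply_moves --pt "0 1.1 1.9 0 0 0 0" --pt "0 1.9 3.3 0 0 0 0" --pt "0 2.4 4.2 0.3 0 0 0" --pt "0 2.5 4.4 1.2 0 0 0" --pt "0 2.5 4.4 2.2 0 0 0"

```text
time_s: 17.6
eef_pos: [0.6007, -0.0148, 0.0861]
tcp_rot: [-3.14, 0.002, -0.003]
ft_force: [-0.4, -0.9, -2.9]
opening: 0.0436
```

Run:
```python
from h import *
go(.6014,-.0146,.04)
```

```text
t 17.6 pos [600.699  -14.7501  86.1054] open 43.633323641440775 F [-0.4205 -0.8518 -2.9387]
delta cm [ 0.0598 -0.0079  4.6107] rot [-0.0016 -0.0022 -0.0013]
```

apply_moves --pt "0 0.06 0 0.8 0 -0.002 0" --pt "0 0.06 0 2 0 -0.002 0" --pt "0 0.06 0 3.3 0 -0.002 0" --pt "0 0.06 0 4.4 0 -0.002 0" --pt "0 0.06 0 4.6 0 -0.002 0"

```text
time_s: 18.02
eef_pos: [0.5999, -0.0142, 0.0375]
tcp_rot: [-3.14, 0.001, 0.005]
ft_force: [-0.5, 0.5, -1.7]
opening: 0.0433
```

Run:
```python
from h import *
go(.6014,-.0146,.0225)
a=read_camera("side")[150:300,310:460,::-1]
cv2.imwrite("pics/s10.png",cv2.resize(a,None,fx=3,fy=3,interpolation=cv2.INTER_CUBIC))
```

```text
t 18.0167 pos [599.9127 -14.1666  37.4585] open 43.333314633735526 F [-0.5393  0.5081 -1.7051]
delta cm [0.1532 0.0458 1.4953] rot [-0.0017  0.0029 -0.0004]
```

View pics/s10.png

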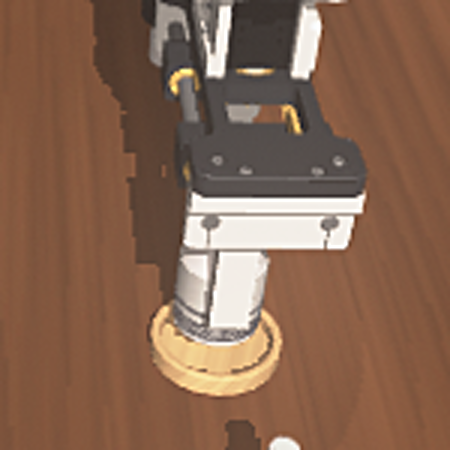

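Objective 3 is centred over cup 3. I'll lower it and release.

apply_moves --pt "0 0.15 0.04 0.3 0 0.003 0" --pt "0 0.15 0.04 0.7 0 0.003 0" --pt "0 0.15 0.04 1.1 0 0.003 0" --pt "0 0.15 0.04 1.4 0 0.003 0" --pt "0 0.15 0.04 1.5 0 0.003 0"

```text
time_s: 18.48
eef_pos: [0.6016, -0.0147, 0.0228]
tcp_rot: [-3.14, 0.001, -0.0]
ft_force: [-0.6, 0.7, -2.6]
opening: 0.0435
```

Run:
```python
from h import *
go(.6014,-.0146,.0189)
```

```text
t 18.4833 pos [601.574  -14.6848  22.7803] open 43.51067335626905 F [-0.5643  0.73   -2.587 ]
delta cm [-0.0175 -0.0078  0.388 ] rot [-0.0017 -0.0003 -0.0007]
```

apply_moves --pt "0 0 0 0.15 0 0 0" --pt "0 0 0 0.3 0 0 0" --pt "0 0 0 0.36 0 0 0" --pt "0 0 0 0.4 0 0 0" --pt "0 0 0 0.4 0 0 0"

```text
time_s: 18.9
eef_pos: [0.6016, -0.0147, 0.019]
tcp_rot: [-3.14, 0.001, -0.001]
ft_force: [0.3, -0.6, -0.6]
opening: 0.0434
```

apply_moves --pt "50 0 0 0 0 0 0" --pt "54 0 0 0 0 0 0" --pt "60 0 0 0 0 0 0" --pt "66 0 0 0 0 0 0" --pt "72 0 0 0 0 0 0"

```text
time_s: 19.32
eef_pos: [0.6017, -0.0147, 0.019]
tcp_rot: [-3.14, 0.001, -0.001]
ft_force: [0.2, -0.1, -0.2]
opening: 0.0653
```

apply_moves --pt "72 0 0 0 0 0 0" --pt "72 0 0 -1.0 0 0 0" --pt "72 0 0 -3 0 0 0" --pt "72 0 0 -6 0 0 0" --pt "72 0 0 -9 0 0 0"

```text
time_s: 19.73
eef_pos: [0.6011, -0.0147, 0.1102]
tcp_rot: [-3.14, 0.001, 0.001]
ft_force: [0.3, 0.2, -0.0]
opening: 0.0679
```

Run:
```python
from h import *
go(.4560,-.2804,.11)
a=read_camera("side")[::,::,::-1]
cv2.imwrite("pics/s11.png",a)
```

```text
t 19.7333 pos [601.071  -14.6642 110.2485] open 67.92031689371687 F [ 0.3092  0.1587 -0.0484]
delta cm [-14.4972  26.579   -0.0165] rot [-0.002   0.0007 -0.0004]
```

View pics/s11.png

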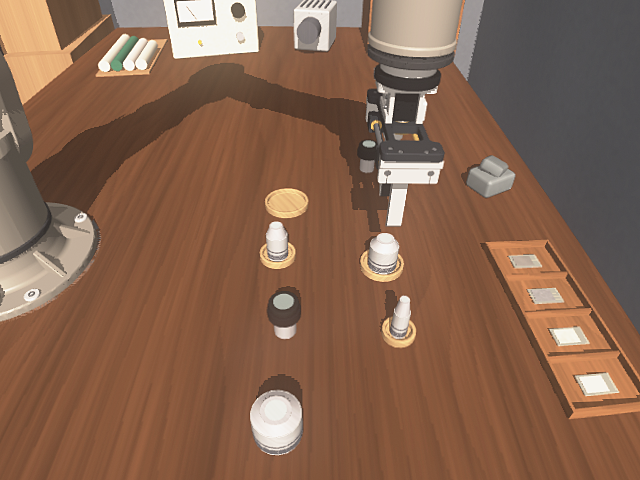

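apply_moves --pt "95 -1.0 1.5 0 0 0 0" --pt "95 -2.7 4.5 0 0 0 0" --pt "95 -4.3 7.7 0 0 0 0" --pt "95 -6.0 10.9 0 0 0 0" --pt "95 -7.7 14.1 0 0 0 0"

```text
time_s: 20.2
eef_pos: [0.5263, -0.1566, 0.1165]
tcp_rot: [-3.14, 0.0, -0.012]
ft_force: [0.7, -0.8, -0.2]
opening: 0.0895
```

apply_moves --pt "95 -1.7 3.2 0 0 0 0" --pt "95 -3.3 6.2 0 0 0 0" --pt "95 -4.8 8.8 0 0 0 0" --pt "95 -5.9 10.8 0 0 0 0" --pt "95 -6.5 12.0 0 0 0 0"

```text
time_s: 20.62
eef_pos: [0.4596, -0.2793, 0.1165]
tcp_rot: [-3.141, 0.005, -0.012]
ft_force: [0.2, 0.5, -0.4]
opening: 0.0891
```

Run:
```python
from h import *
go(.4560,-.2804,.045)
```

```text
t 20.6167 pos [ 459.58   -279.3368  116.4737] open 89.09383108370857 F [ 0.1571  0.5294 -0.3599]
delta cm [-0.412   0.1109  7.1444] rot [-0.0005 -0.0076 -0.0029]
```

apply_moves --pt "95 -0.35 0.1 1.0 0 -0.007 -0.003" --pt "95 -0.41 0.11 3.0 0 -0.007 -0.003" --pt "95 -0.41 0.11 5.0 0 -0.007 -0.003" --pt "95 -0.41 0.11 6.3 0 -0.007 -0.003" --pt "95 -0.41 0.11 6.6 0 -0.007 -0.003"

```text
time_s: 21.03
eef_pos: [0.4551, -0.2789, 0.0482]
tcp_rot: [-3.139, -0.002, 0.003]
ft_force: [0.2, -0.6, -0.1]
opening: 0.0895
```

Run:
```python
from h import *
go(.4560,-.2804,.015)
a=read_camera("side")[290:480,190:370,::-1]
cv2.imwrite("pics/s12.png",cv2.resize(a,None,fx=2.5,fy=2.5,interpolation=cv2.INTER_CUBIC))
```

```text
t 21.0333 pos [ 455.1244 -278.8537   48.1919] open 89.46025633510976 F [ 0.2161 -0.5529 -0.1058]
delta cm [0.0941 0.1625 3.3186] rot [-0.0023  0.002   0.0012]
```

View pics/s12.png

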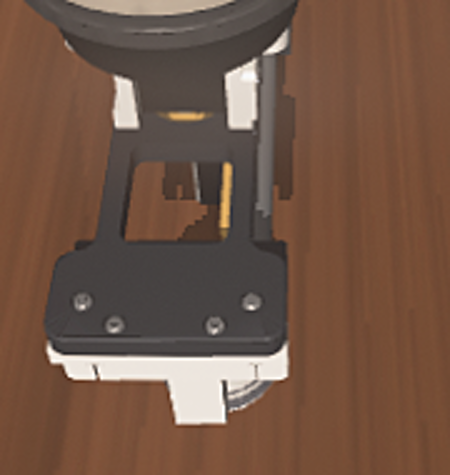

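Run:
```python
from h import *
p=proj("side",[[.4551,-.2789-.05,.048],[.4551,-.2789-.058,.048],[.456,-.2804,0]])
print((p-[190,290])*2.5)
```

```text
[[201.3795 414.4525]
 [199.9856 435.1818]
 [217.6404 352.473 ]]
```

Expected finger position is about (200,420), which matches the picture. I'll descend and grip.

apply_moves --pt "95 0.09 0.16 0.5 -0.002 0.002 0" --pt "95 0.09 0.16 1.4 -0.002 0.002 0" --pt "95 0.09 0.16 2.3 -0.002 0.002 0" --pt "95 0.09 0.16 3.0 -0.002 0.002 0" --pt "95 0.09 0.16 3.3 -0.002 0.002 0"

```text
time_s: 21.5
eef_pos: [0.4558, -0.2802, 0.0147]
tcp_rot: [-3.141, -0.002, 0.001]
ft_force: [-0.6, 0.4, -0.6]
opening: 0.0897
```

apply_moves --pt "88 0 0 0 0 0 0" --pt "78 0 0 0 0 0 0" --pt "68 0 0 0 0 0 0" --pt "61 0 0 0 0 0 0" --pt "52 0 0 0 0 0 0"

```text
time_s: 21.92
eef_pos: [0.456, -0.2804, 0.015]
tcp_rot: [-3.141, -0.002, 0.0]
ft_force: [-0.3, 1.1, -0.1]
opening: 0.0598
```

apply_moves --pt "30 0 0 0 0 0 0" --pt "0 0 0 0 0 0 0" --pt "0 0 0 0 0 0 0" --pt "0 0 0 0 0 0 0"

```text
time_s: 22.25
eef_pos: [0.456, -0.2805, 0.0151]
tcp_rot: [-3.141, -0.002, 0.0]
ft_force: [-0.2, 0.3, 2.3]
opening: 0.0548
```

Run:
```python
from h import *
go(.4560,-.2804,.11)
```

```text
t 22.25 pos [ 456.0371 -280.4797   15.1446] open 54.790099056411705 F [-0.2192  0.2779  2.3289]
delta cm [-0.0041 -0.0099 -9.4855] rot [-0.0002  0.      0.0012]
```

apply_moves --pt "0 0 0 -0.8 0 0 0" --pt "0 0 0 -2.5 0 0 0" --pt "0 0 0 -5 0 0 0" --pt "0 0 0 -8 0 0 0" --pt "0 0 0 -11 0 0 0"

```text
time_s: 22.67
eef_pos: [0.4556, -0.28, 0.1265]
tcp_rot: [-3.141, -0.002, 0.001]
ft_force: [1.1, -1.1, -2.6]
opening: 0.0547
```

apply_moves --pt "0 0 -0.5 -1 0 0 0" --pt "0 0 -1.5 -1 0 0 0" --pt "0 0 -3.5 -1 0 0 0" --pt "0 0 -6 -1 0 0 0" --pt "0 0 -9 -1 0 0 0"

```text
time_s: 23.08
eef_pos: [0.4542, -0.189, 0.1351]
tcp_rot: [-3.14, -0.0, 0.004]
ft_force: [1.6, 1.0, -1.8]
opening: 0.0543
```

Run:
```python
from h import *
go(.4457,.1468,.13);print(state()["joint_positions"])
a=read_camera("side")[200:480,190:370,::-1]
cv2.imwrite("pics/s13.png",cv2.resize(a,None,fx=2,fy=2,interpolation=cv2.INTER_CUBIC))
```

```text
t 23.0833 pos [ 454.2015 -189.0082  135.097 ] open 54.33269879200325 F [ 1.5677  0.9885 -1.7943]
delta cm [ -0.8461 -33.58     0.5652] rot [-0.0016  0.0026  0.0001]
[ 0.6017  0.2371 -0.3828  2.0573  0.1138  0.8699 -1.416 ]
```

View pics/s13.png

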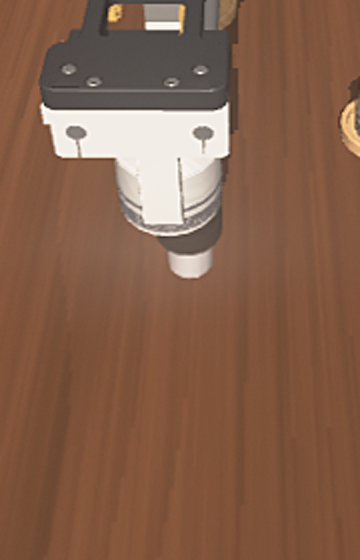

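Objective 4 is held upright, well above eyepiece 2. I'll keep carrying it.

apply_moves --pt "0 0 -2.8 0 0 0 0" --pt "0 -0.1 -5.6 0 0 0 0" --pt "0 -0.2 -8.4 0 0 0 0" --pt "0 -0.3 -11.2 0 0 0 0" --pt "0 -0.4 -14 0 0 0 0"

```text
time_s: 23.55
eef_pos: [0.4482, -0.0407, 0.1343]
tcp_rot: [-3.138, -0.01, 0.008]
ft_force: [0.7, 0.1, -2.0]
opening: 0.0544
```

apply_moves --pt "0 0 -2.8 0 0 0 0" --pt "0 -0.1 -5.6 0 0 0 0" --pt "0 -0.2 -8.4 0 0 0 0" --pt "0 -0.3 -11.2 0 0 0 0" --pt "0 -0.4 -13.6 0 0 0 0"

```text
time_s: 23.97
eef_pos: [0.4418, 0.0975, 0.1336]
tcp_rot: [-3.138, -0.012, 0.01]
ft_force: [0.8, -0.4, -3.6]
opening: 0.0546
```

Run:
```python
from h import *
go(.4457,.1468,.13)
```

```text
t 23.9667 pos [441.8122  97.4618 133.6384] open 54.591183055106214 F [ 0.7705 -0.4276 -3.5692]
delta cm [ 0.4298 -4.9292  0.3804] rot [-0.0039  0.0065  0.0078]
```

apply_moves --pt "0 0.2 -2.0 0 -0.002 0.003 0.004" --pt "0 0.4 -3.6 0 -0.004 0.006 0.008" --pt "0 0.43 -4.6 0.2 -0.004 0.006 0.008" --pt "0 0.43 -4.93 1.0 -0.004 0.006 0.008" --pt "0 0.43 -4.93 2.0 -0.004 0.006 0.008"

```text
time_s: 24.38
eef_pos: [0.4449, 0.1477, 0.1126]
tcp_rot: [-3.141, -0.002, 0.002]
ft_force: [0.3, -0.4, -3.2]
opening: 0.055
```

Run:
```python
from h import *
go(.4457,.1468,.06)
```

```text
t 24.3833 pos [444.8821 147.6987 112.5808] open 55.00828417866692 F [ 0.3389 -0.3562 -3.1987]
delta cm [0.0868 0.091  5.258 ] rot [-0.0002  0.001   0.0016]
```

apply_moves --pt "0 0.09 0.09 1.2 0 0 0" --pt "0 0.09 0.09 3 0 0 0" --pt "0 0.09 0.09 5 0 0 0" --pt "0 0.09 0.09 6.5 0 0 0" --pt "0 0.09 0.09 7.2 0 0 0"

```text
time_s: 24.8
eef_pos: [0.4437, 0.1453, 0.0376]
tcp_rot: [3.141, 0.002, -0.008]
ft_force: [-0.3, 0.1, -2.7]
opening: 0.0545
```

Run:
```python
from h import *
go(.4457,.1468,.0235)
a=read_camera("side")[100:280,210:390,::-1]
cv2.imwrite("pics/s14.png",cv2.resize(a,None,fx=3,fy=3,interpolation=cv2.INTER_CUBIC))
```

```text
t 24.8 pos [443.706  145.321   37.5608] open 54.51381510824241 F [-0.3477  0.081  -2.746 ]
delta cm [ 0.2066 -0.149   1.4049] rot [0.0009 0.005  0.0011]
```

View pics/s14.png

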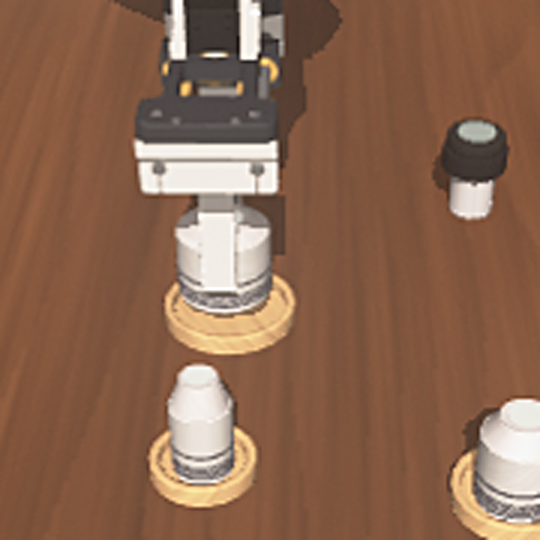

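apply_moves --pt "0 0.21 -0.15 0.2 0 0.005 0" --pt "0 0.21 -0.15 0.6 0 0.005 0" --pt "0 0.21 -0.15 1.0 0 0.005 0" --pt "0 0.21 -0.15 1.3 0 0.005 0" --pt "0 0.21 -0.15 1.4 0 0.005 0"

```text
time_s: 25.27
eef_pos: [0.4457, 0.1469, 0.0233]
tcp_rot: [3.141, 0.002, -0.0]
ft_force: [-0.3, -0.4, -2.4]
opening: 0.0548
```

Run:
```python
from h import *
go(.4457,.1468,.0191)
```

```text
t 25.2667 pos [445.7047 146.8719  23.2915] open 54.75886239475215 F [-0.2543 -0.4298 -2.4493]
delta cm [-0.0004  0.0068  0.4192] rot [0.001  0.0003 0.0011]
```

apply_moves --pt "0 0 0 0.15 0 0 0" --pt "0 0 0 0.3 0 0 0" --pt "0 0 0 0.38 0 0 0" --pt "0 0 0 0.42 0 0 0" --pt "0 0 0 0.42 0 0 0"

```text
time_s: 25.68
eef_pos: [0.4458, 0.1469, 0.0192]
tcp_rot: [3.141, 0.002, -0.0]
ft_force: [0.4, 0.4, -2.3]
opening: 0.0544
```

apply_moves --pt "61 0 0 0 0 0 0" --pt "65 0 0 0 0 0 0" --pt "71 0 0 0 0 0 0" --pt "78 0 0 0 0 0 0" --pt "84 0 0 0 0 0 0"

```text
time_s: 26.1
eef_pos: [0.4458, 0.1469, 0.0192]
tcp_rot: [3.141, 0.002, 0.0]
ft_force: [1.0, -0.3, 0.6]
opening: 0.0765
```

apply_moves --pt "85 0 0 0 0 0 0" --pt "85 0 0 -1.0 0 0 0" --pt "85 0 0 -3 0 0 0" --pt "85 0 0 -6 0 0 0" --pt "85 0 0 -9 0 0 0"

```text
time_s: 26.52
eef_pos: [0.445, 0.1472, 0.1106]
tcp_rot: [3.141, 0.003, -0.003]
ft_force: [0.6, 0.4, -0.2]
opening: 0.0799
```

apply_moves --pt "85 0 0 -3.0 0 0 0" --pt "85 0 0 -6.0 0 0 0" --pt "85 0 0 -9 0 0 0" --pt "85 0 0 -11 0 0 0" --pt "85 0 0 -12 0 0 0"

```text
time_s: 26.93
eef_pos: [0.4459, 0.1478, 0.234]
tcp_rot: [-3.142, -0.003, -0.003]
ft_force: [0.4, -0.3, -0.0]
opening: 0.0801
```

Run:
```python
from h import *
go(.4457,.1468,.25)
im={n:read_camera(n) for n in("side","top")}
cv2.imwrite("pics/s15.png",im["side"][...,::-1]);cv2.imwrite("pics/t15.png",im["top"][...,::-1])
C={1:(.6093,-.1458),2:(.4383,.0076),3:(.6014,-.0146),4:(.4457,.1468)}
for k,c in C.items():
    x,f=fit("side",im["side"],"obj",k,c,.004,pad=4);print(k,x[:2]-np.array(c)*1e3,round(f,3))
print(ground("side",(368,144),.058),state()["ft_force"])
```

```text
t 26.9333 pos [445.8864 147.8138 233.9501] open 80.13602201268702 F [ 0.3744 -0.2895 -0.0128]
delta cm [-0.0155  0.1013 -1.605 ] rot [-0.     -0.0021  0.0021]
1 [0.1411 0.0621] 0.05
2 [1.377  0.3097] 0.042
3 [1.2705 0.6532] 0.039
4 [1.0655 0.4977] 0.042
[0.6041 0.2723] [ 0.7053  0.1871 -0.1193]
```

View pics/s15.png

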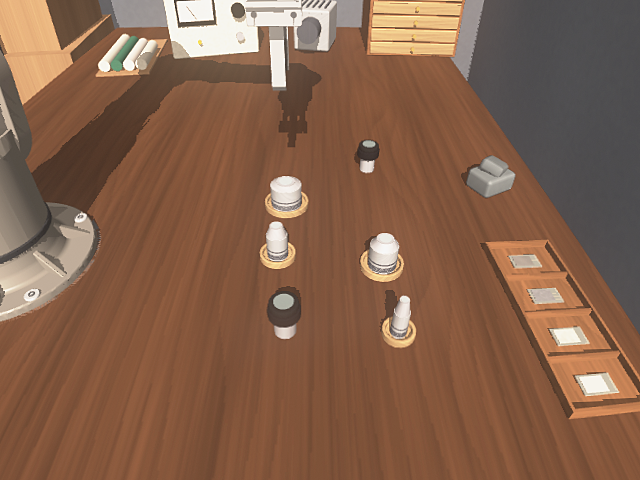

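View pics/t15.png

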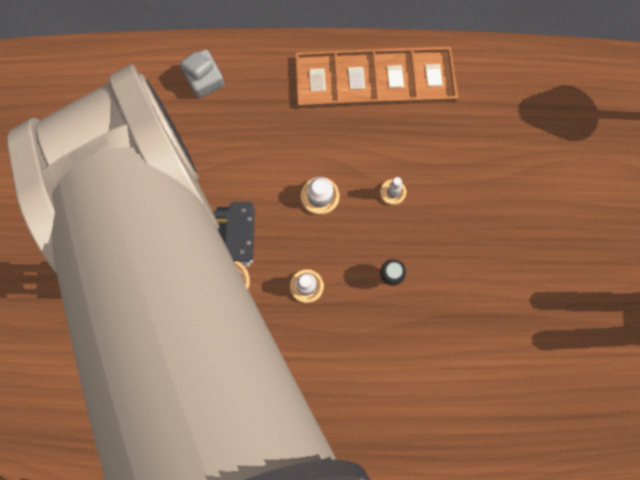

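All four stand upright in their cups: (399,325), (277,248), (383,258) and (286,195) in the side picture. The eyepieces, at (368,155) and (284,312), have not moved. I'm handing in.

```bash
python3 -c "
from bench import job
print(job.hand_in())"
```

```text
the job is handed in; nothing more can be done
None
```

All four objectives are standing upright, nose up, in their own cups. I placed them slimmest to widest (1, 2, 3, 4), at about 27 s of the 106 s allowed, and handed the job in.

- **Placement:** I gripped each one about 33–34 mm above its foot and released it with its foot at most a few tenths of a millimetre off the cup floor. The last side-camera fit put each within about 1.5 mm of its cup's centre, against 7 mm of play.
- **Forces:** the wrist force readings I saw never passed about 4 N.
- **Eyepieces:** both looked unmoved in the final side picture.
- **Limits of the checks:** the arm hid cup 4 and eyepiece 1 from the top camera at the end, so only the side camera confirms those two. The two cameras differed by about 1.5–2.5 mm in x in the first measurements, within their stated calibration, so I used the average.

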